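Hold the reading lens in focus over the filter dish

ROBOT

A 6-joint arm with a two-finger parallel gripper is mounted at the origin on the work surface. World frame = base frame: x ahead of the robot, y to its left, z up, the work surface at z = 0. Lengths are in m, angles in rad, forces in N, time in s.
With the tool pointing down it reaches from about 0.3 to 0.775 m from the base axis. Payload 14.6 kg.
Tool frame: the origin (TCP) lies on the centre line of the jaws, within the pads' length; the fingertips stand 25 mm ahead of it and the grasp point (between the pads) lies 6 mm ahead of it (ctrl.tip_reach is the distance from the TCP to the fingertips, in m); z points along the fingers, y is the line along which they close (so a half turn about z gives the same grasp; the last joint's range is limited). The gripper opens to 94 mm and grips with 3 to 60 N. Pads are 16 mm wide; open, the fingers measure 119 mm over their backs; the gripper's body (75 mm by 177 mm) begins 78 mm behind the grasp point.
Start: joints at [-1.283, 0.3, 1.521, -0, 1.321, -0.067], TCP at [0.191, -0.516, 0.23] pointing down, gripper open.
Joint ranges: [-3.03, 3.03], [-0.79, 2.21], [0.23, 2.52], [-1.04, 4.18], [0, 3.07], [-2.55, 2.55]. Speed limits (rad/s): [2.22, 2.22, 2.57, 3.14, 3.14, 3.14].

INTERFACE

Orientations are given as [roll, pitch, yaw] about the fixed x, y, z axes, in that order (R = Rz(yaw) Ry(pitch) Rx(roll)).
In Python, from station import ctrl gives the robot as it stands. The module is installed in compiled form; this text tells all that it offers.
- The arm moves only by the tool apply_moves, never from a script. Its argument "deltas" is a list of rows, each a list of 7 numbers: the closure in counts, from 0 (fully open) to 255 (shut), then the shift along the world's x, y, z in cm, then the turn, a rotation vector about the world's x, y, z in rad. In form: [[jaw, tx, ty, tz, ax, ay, az], ...]. A call has 1 to 10 rows; each row shifts and turns the commanded pose from where the row before left it; what a row does not reach is not made up. A row lasts 1/10 s, in which the tool goes at most 50 mm and 8.59 degrees, less where a joint would pass 70% of its speed; a pose out of reach is approached as far as the arm can. A call with a gripper value outside its range is refused whole. The fingers move at their own pace and stop on an object; "grip_force" is the grip in N (left out, the last holds). Time passes only in rows, so rows that do not move let the fingers close. It gives the time, the measured TCP pose, the force, the opening and the grip force at its end, in the units of the state.
- ctrl.get_obs(): the state, without advancing time (a new reading comes with each control period).
- ctrl.camera(name): name is "scene" or "top" or "wrist"; returns a dict with "img" (384x512x3 uint8, red, green, blue), "K" (3x3 intrinsics, pixels), "pose" (4x4, takes a point from camera to world coordinates); the wrist camera has in their place "hand_eye" (4x4, takes a point from camera to tool coordinates, whose origin is the TCP and whose axes are the flange's). Camera axes: x right, y up, looking along -z (the intrinsics and any distortion apply to the point x, -y, -z); pixel columns grow to the right and rows downward; lengths in m; the calibration is good to about 2 mm. A picture is of the moment at which its call begins: read the wrist's pose just before it. There is no depth.
- ctrl.hand_in(): hands the job in; it is judged then, once.
The state is a dict: "time_s": time; "qpos": joint angles; "joint_vel": joint speeds; "tau": joint torques, N m; "ee_pos": TCP position; "eef_rot": TCP orientation; "force": force on the tool from outside, world axes, zero at the start; "moment": the same for the moment, N m; "grip_width": finger opening in m; "grip_force": force on a finger pad.
Only numpy, scipy, OpenCV 4.12 (cv2) and the standard library are available. Lean on these libraries where they do the work, as an engineer would, in place of code of your own. Each camera call takes 0.05 s, during which the arm holds its last target. There are 200 camera calls.

TASK

Pull the sample slide of the colony viewer by its upright black grip out from under the hood until it reaches its end stop, and leave it there. Then take the reading lens from its wooden rest and hold it level in the air, centred over the white dish on the slide, with the lens at the height of the pointer on the viewer's gauge post, without knocking the lens against the viewer, moving the pointer or knocking over any of the dishes, bottles or glassware around. Finish while still holding the lens there steadily in the gripper; do not put it down.

Things in the scene. Friction and masses are not known exactly. Their poses are not given: they have to be found in the camera images.
- viewer: Colony viewer, fixed on the table: white base 90 (its x) x 250 (its y) x 18 mm high, standing level. Origin on the table surface, on the base's centre line. A green hood, top 53 mm above the table, covers its y from -116 to -28 mm; at its y = +117 mm two steel end-stop blocks 32 mm high. A slender steel gauge post (8 mm thick, top 145 mm above the table) stands on the hood at its x +34, y -85 mm. The slide is pulled along its +y axis (away from the hood).
- slide (a joint): How far the sample slide is pulled out, in m: 0 fully under the hood, 0.090 at the end stop; starts between 0 and 0.03. It stays where it is left; about 2 N of friction.
- slide_grip (a point): Grasp point on the slide's upright black grip, which is 16 mm wide (viewer x), 22 mm long (viewer y); its top is 16 mm above this point, the slide's plate 25 mm below it. Moves with the slide; axes as the viewer's. At the start the hood's edge is at least 22 mm from the grip's side on the -y side; the fingers fit on its two x sides.
- dish (a point): Centre of the top of the white dish (diameter 55 mm, with the gridded filter paper) on the slide, 31.5 mm above the table and 75 mm from the slide grip on its -y side. Moves with the slide; axes as the viewer's.
- focus_mark (a point): Tip of the small brass pointer clamped on the gauge post, at the focal height, between 98 and 134 mm above the table, different each time. The pointer arm is 5 mm thick and this point is at half its thickness. Axes as the viewer's (z up).
- loupe_handle (a point): Reading lens, 184 mm long, 0.12 kg (somewhat varying): centre of the free part of its black handle, half-way up, close to the balance point. The handle is 15 mm wide (its y) and 18 mm high (z), from -65 to +52 mm along its x axis. x points along the handle towards the lens, z up. At the start it lies level on the rest, this point 45 mm above the table, with open space below and beside it.
- loupe_lens (a point): Centre of the lens of the reading lens, 85 mm from loupe_handle along x, same height; steel ring 68 mm outside diameter, 12 mm high. Axes as loupe_handle; z is the optical axis.
- loupe: The whole reading lens; its origin lies under the handle's centre, 9 mm below loupe_handle; same axes.
- rest: Fixed wooden rest carrying the reading lens: base 205 x 60 mm, 10 mm high, from -80 to +125 mm along its x. Origin on the table below loupe_handle. One block (39 mm high, 65 to 105 mm along x) is under the lens ring, one (36 mm, with cheeks up to 44 mm, -65 to -43 mm along x) under the handle's end; between them the handle is free.
- dishes: Stack of dishes, 58 mm diameter, 43 mm high, loose; origin under its centre.
- jar: Amber jar, 44 mm diameter, 58 mm high, loose; origin under its centre.
- beaker: Glass beaker, 68 mm diameter, 85 mm high, loose; origin under its centre.
- wash_bottle: White wash bottle, 62 mm diameter, 175 mm high with its bent spout, loose; origin under its centre.
- reagent: Amber bottle, 66 mm diameter, 165 mm high, loose; origin under its centre.
Mind the look-alikes: they are no part of the job. What is shaped like the loupe but orange or purple is not meant.

How it is judged:
By the outcome, as a careful person would: the job done as asked, in the order asked, and still so for the second after the job is handed in, while the arm keeps its last pose, push and grip.
It also fails if it takes over 61 s, if anything falls off the work surface, if the arm or the gripper's body presses on something with over 40 N, if the wrist force passes 120 N, or if a joint passes its speed limit or range.

## Working session

There is one attempt and no reset: what is moved stays moved. The work goes in short steps, Python scripts to look and compute and a tool call to move; the robot and the scene stay as the last step left them, time stands still between calls to the robot, and variables do not carry over. Pictures are saved under pics/ and viewed, at most 10 in all, crops included, and the job is handed in when it is done.

Besides the shell and the picture viewer there is one more tool, called after "Request:" in YAML: its name, and indented under it one key for each argument. apply_moves: Moves the arm, as the interface text tells. Its arguments: {"type":"object","properties":{"deltas":{"type":"array"},"grip_force":{"type":"number"}},"required":["deltas"]}

```bash
mkdir -p pics
cat > h.py <<'E'
import numpy as np, cv2, json
from station import ctrl
def snap(n,f):
    c=ctrl.camera(n); cv2.imwrite('pics/'+f,c['img'][:,:,::-1]); 
    np.savez('pics/'+f+'.npz',**{k:v for k,v in c.items()}); return c
def ray(c,u,v):
    K=np.array(c['K']);P=np.array(c['pose'])
    d=np.array([(u-K[0,2])/K[0,0],-(v-K[1,2])/K[1,1],-1]); return P[:3,3],P[:3,:3]@d
def atz(c,u,v,z):
    o,d=ray(c,u,v); return o+d*(z-o[2])/d[2]
def proj(c,p):
    K=np.array(c['K']);P=np.array(c['pose']); q=P[:3,:3].T@(np.array(p)-P[:3,3]); q=q*[1,-1,-1]
    return (K@q)[:2]/q[2]
def tri(*obs):
    A=np.zeros((3,3));b=np.zeros(3)
    for c,u,v in obs:
        o,d=ray(c,u,v);d=d/np.linalg.norm(d);M=np.eye(3)-np.outer(d,d);A+=M;b+=M@o
    return np.linalg.solve(A,b)
E
python3 - <<'E'
from h import *
for n in('top','scene'):
    c=snap(n,n+'0.png'); print(c.keys(),c['K'],c['pose'])
    cv2.imwrite(f'pics/{n}0b.png',cv2.resize(c['img'][:,:,::-1],(800,600),interpolation=cv2.INTER_CUBIC))
print(ctrl.get_obs())
E
```

```text
dict_keys(['img', 'K', 'pose']) [[397.45035317   0.         249.71167437]
 [  0.         397.45035317 185.73379875]
 [  0.           0.           1.        ]] [[ 0.02164878  0.98230137 -0.18605199  0.20231676]
 [-0.99973744  0.02266766  0.00335058  0.00839095]
 [ 0.00750864  0.1859306   0.98253419  1.52404577]
 [ 0.          0.          0.          1.        ]]
dict_keys(['img', 'K', 'pose']) [[357.80301419   0.         258.49819434]
 [  0.         357.80301419 187.72093956]
 [  0.           0.           1.        ]] [[ 0.70924794 -0.49995907  0.49699928  1.07560194]
 [ 0.70465268  0.48199719 -0.52071422 -0.59676599]
 [ 0.02078354  0.71952737  0.69415302  0.87177351]
 [ 0.          0.          0.          1.        ]]
{'time_s': 0.1, 'qpos': array([-1.28259179e+00,  3.00433379e-01,  1.52153112e+00, -2.18623329e-05,
        1.32069082e+00, -6.66243835e-02]), 'joint_vel': array([ 0.00072647, -0.00137419, -0.00202804,  0.00023199, -0.00107818,
        0.00158747]), 'tau': array([ 3.18633749e-03, -5.32642508e+01, -3.53284121e+01,  7.10403803e-02,
        2.35024269e-02, -4.20658921e-05]), 'ee_pos': array([ 0.19100561, -0.51554117,  0.22992814]), 'eef_rot': array([-3.14053093e+00, -4.96181668e-05,  3.54834319e-01]), 'force': array([-0.27236765,  0.15619568, -0.169437  ]), 'moment': array([-0.01879297,  0.00525263,  0.04000063]), 'grip_force': 0.0, 'grip_width': 0.09419609987348675}
```

View pics/top0b.png

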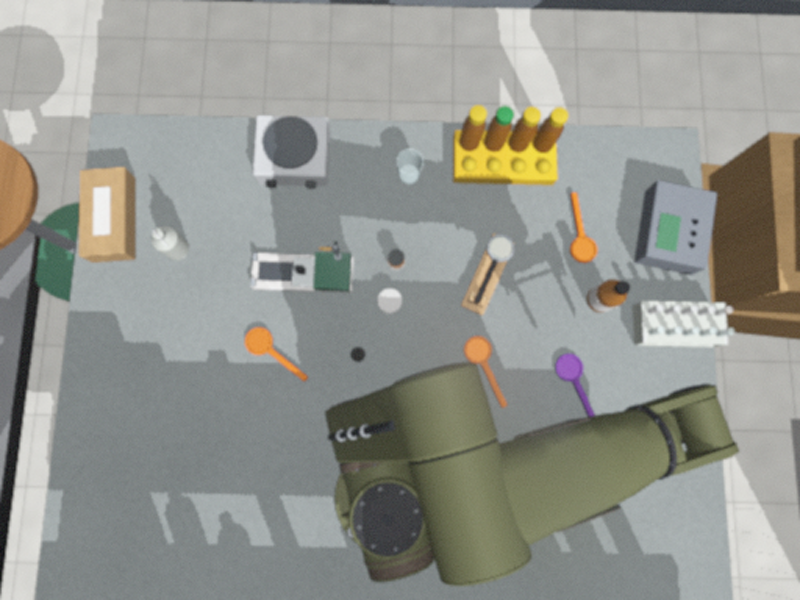

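View pics/scene0b.png

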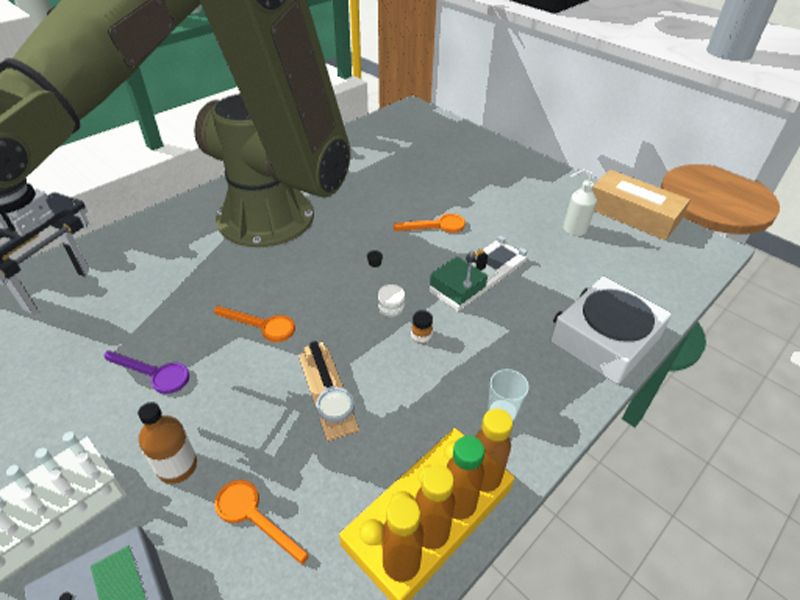

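The top view shows the viewer at (300,271) with its hood on the right. The real loupe, with a black handle, is at (490,272), and the other spoon shapes are look-alikes. Next I'll enlarge the viewer and loupe.

Run:
```python
from h import *
t=cv2.imread('pics/top0.png');s=cv2.imread('pics/scene0.png')
a=cv2.resize(t[145:205,155:235],(800,600),interpolation=cv2.INTER_CUBIC)  # x10
cv2.imwrite('pics/a.png',a)
b=np.hstack([cv2.resize(s[145:205,270:340],(420,360),interpolation=cv2.INTER_CUBIC), cv2.resize(s[210:290,185:240],(248,360),interpolation=cv2.INTER_CUBIC)])
c=cv2.resize(t[145:205,285:335],(300,360),interpolation=cv2.INTER_CUBIC)
cv2.imwrite('pics/b.png',cv2.resize(b,None,fx=1,fy=1));cv2.imwrite('pics/c.png',c)
m=np.zeros((600,800,3),np.uint8)
m[:300,:350]=cv2.resize(s[145:205,270:340],(350,300),interpolation=cv2.INTER_CUBIC)  # x5
m[:400,360:635]=cv2.resize(s[210:290,185:240],(275,400),interpolation=cv2.INTER_CUBIC) # x5
m[300:600,:250]=cv2.resize(t[145:205,285:335],(250,300),interpolation=cv2.INTER_CUBIC) #x5
cv2.imwrite('pics/m.png',m)
```

```text
(no output)
```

View pics/a.png

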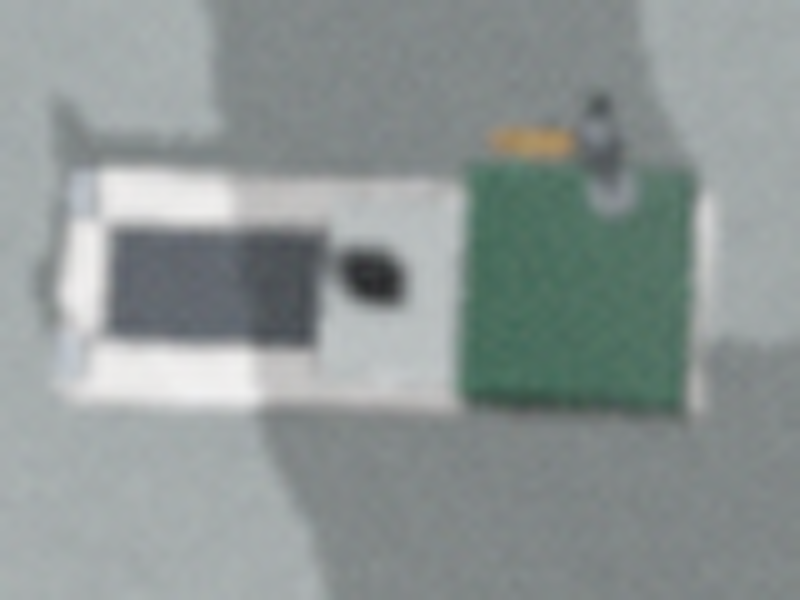

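View pics/m.png

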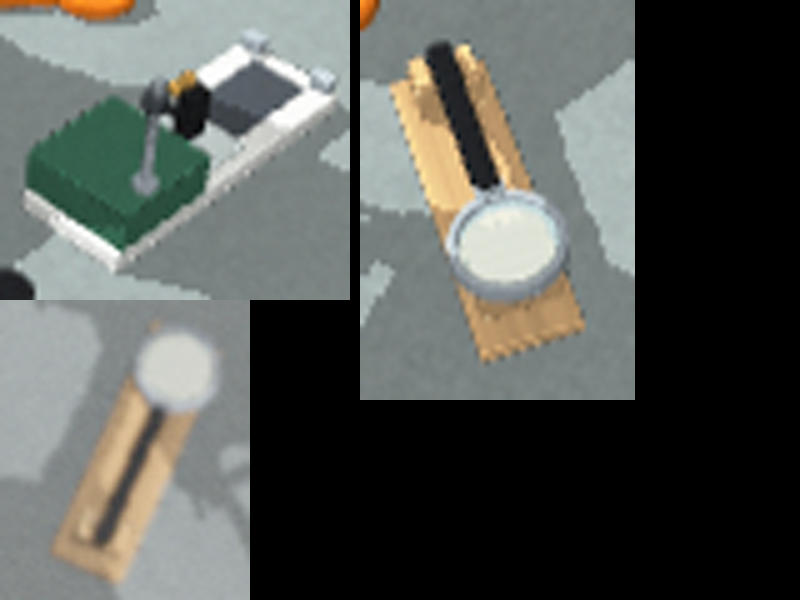

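Top crop: base corners at about (68,165), (715,190), (705,412) and (55,400), grip top at (372,275), pointer tip at (490,143). The loupe lens and handle are clear in both crops.

```bash
cat >> h.py <<'E'
def ld(f): return np.load('pics/'+f+'.npz')
E
python3 - <<'E'
from h import *
from scipy.optimize import least_squares
T=ld('top0.png');S=ld('scene0.png')
ta=lambda x,y:(T,x/10-.45+155,y/10-.45+145)
sa=lambda x,y:(S,x/5-.4+270,y/5-.4+145)
sl=lambda x,y:(S,(x-360)/5-.4+185,y/5-.4+210)
tl=lambda x,y:(T,x/5-.4+285,(y-300)/5-.4+145)
# viewer fit: points in viewer frame
obs=[((-.045,.125,.018),ta(55,402)),((.045,.125,.018),ta(70,165)),((.045,-.125,.018),ta(717,190)),((-.045,-.125,.018),ta(705,413)),
((.045,-.125,.018),sa(115,262)),((-.045,-.125,.018),sa(25,195)),((.045,.125,.018),sa(340,97)),((.034,-.085,.145),ta(600,105)),((.034,-.085,.145),sa(156,90)),((.034,-.085,.053),sa(145,187))]
def V(p,q):
    c,s=np.cos(p[2]),np.sin(p[2]); return np.array([p[0]+c*q[0]-s*q[1],p[1]+s*q[0]+c*q[1],q[2]])
f=lambda p:np.concatenate([proj(o[0],V(p,q))-o[1:] for q,o in obs])
r=least_squares(f,[.5,.2,0],loss='soft_l1');print('viewer',r.x,np.round(f(r.x).reshape(-1,2),1).tolist())
p=r.x
def inv(w):
    c,s=np.cos(p[2]),np.sin(p[2]);d=w-np.r_[p[:2],0];return np.array([c*d[0]+s*d[1],-s*d[0]+c*d[1],d[2]])
for n,a,b in [('griptop',ta(372,280),sa(195,88)),('ptip',ta(490,143),sa(195,75))]:
    w=tri(a,b);print(n,w,inv(w),proj(a[0],w)-a[1:])
for z in(.06,.065):print('grip z',z,inv(atz(*ta(380,283),z)))
# loupe
L=tri(tl(176,370),sl(509,245));H=tri(tl(103,540),sl(440,47));J=tri(tl(156,410),sl(485,190));print('lens',L,'hend',H,'hjoin',J)
LL=(atz(*tl(176,370),.048)+atz(*sl(509,245),.048))/2;print(atz(*tl(176,370),.051),atz(*sl(509,245),.051),atz(*tl(103,540),.054),atz(*sl(440,47),.054))
for n,z,u in[('jar',.05,(396,256)),('dishes',.043,(389,298)),('knob',.01,(358,354)),('beaker',.085,(410,155)),('cap',.01,(477,350)),('rearm',.01,(505,405))]:
    print(n,atz(T,u[0]*.64,u[1]*.64,z))
np.save('viewer.npy',p)
E
```

```text
viewer [ 0.53143074  0.2209538  -0.00938845] [[0.7, -1.1], [0.8, -0.0], [0.3, -0.5], [0.5, -0.1], [0.2, -0.2], [-1.2, -0.2], [-0.3, -0.2], [-1.1, 2.1], [1.2, -1.7], [0.5, -0.0]]
griptop [0.52681601 0.22492517 0.06410142] [-0.0046518   0.00392787  0.06410142] [-0.67176928 -0.7064239 ]
ptip [0.5625938  0.17343798 0.12725297] [ 0.03160778 -0.04722116  0.12725297] [-0.15878988 -0.16821299]
grip z 0.06 [-0.00744454 -0.00121887  0.06      ]
grip z 0.065 [-0.00853623 -0.00195117  0.065     ]
lens [ 0.59573438 -0.26327051  0.04289535] hend [ 0.46092453 -0.20452648  0.05040718] hjoin [ 0.56148344 -0.24873343  0.04691286]
[ 0.59309077 -0.2624891   0.051     ] [ 0.60091478 -0.26582904  0.051     ] [ 0.45924988 -0.20556442  0.054     ] [ 0.46469396 -0.20471436  0.054     ]
jar [ 0.56675023 -0.00901469  0.05      ]
dishes [0.46350497 0.00576803 0.043     ]
knob [0.32928246 0.07807302 0.01      ]
beaker [ 0.81443282 -0.03795375  0.085     ]
cap [ 0.34548743 -0.21174769  0.01      ]
rearm [ 0.21496359 -0.27844841  0.01      ]
```

Request:
apply_moves:
  deltas:
    - [0, 0, 0, 4, 0, 0, 0]
    - [0, 0, 0, 3, 0, 0, 0]
    - [0, 1.7, 3.7, 0, 0, 0, 0.07]
    - [0, 1.7, 3.7, 0, 0, 0, 0.07]
    - [0, 1.7, 3.7, 0, 0, 0, 0.07]
    - [0, 1.7, 3.7, 0, 0, 0, 0.07]
    - [0, 1.7, 3.7, 0, 0, 0, 0.07]
    - [0, 1.7, 3.7, 0, 0, 0, 0.07]
    - [0, 1.7, 3.7, 0, 0, 0, 0.07]
    - [0, 1.7, 3.7, 0, 0, 0, 0.07]

```text
time_s: 1.1
ee_pos: [0.3273, -0.2181, 0.3004]
eef_rot: [-3.141, -0.0, 0.917]
force: [0.2, 0.7, -0.9]
grip_width: 0.094
grip_force: 0.0
```

Request:
apply_moves:
  deltas:
    - [0, 1.7, 3.7, 0, 0, 0, 0.07]
    - [0, 1.7, 3.7, 0, 0, 0, 0.07]
    - [0, 1.7, 3.7, 0, 0, 0, 0.07]
    - [0, 1.7, 3.7, 0, 0, 0, 0.07]
    - [0, 1.7, 3.7, 0, 0, 0, 0.07]
    - [0, 1.7, 3.7, 0, 0, 0, 0.07]
    - [0, 1.7, 3.7, 0, 0, 0, 0.07]
    - [0, 1.7, 3.7, 0, 0, 0, 0.07]
    - [0, 1.7, 3.7, 0, 0, 0, 0.07]
    - [0, 1.7, 3.7, 0, 0, 0, 0]

```text
time_s: 2.1
ee_pos: [0.4974, 0.152, 0.3002]
eef_rot: [-3.141, 0.0, 1.548]
force: [0.4, -0.9, 0.4]
grip_width: 0.0937
grip_force: 0.0
```

Request:
apply_moves:
  deltas:
    - [0, 0, 0, 0, 0, 0, 0]
    - [0, 0, 0, 0, 0, 0, 0]

```text
time_s: 2.3
ee_pos: [0.4969, 0.1506, 0.2998]
eef_rot: [-3.14, 0.0, 1.546]
force: [0.3, -0.6, -0.3]
grip_width: 0.094
grip_force: 0.0
```

```bash
cat >> h.py <<'E'
from scipy.spatial.transform import Rotation as Ro
def wrist(f):
    o=ctrl.get_obs(); c=ctrl.camera('wrist'); T=np.eye(4); T[:3,:3]=Ro.from_euler('xyz',o['eef_rot']).as_matrix(); T[:3,3]=o['ee_pos']
    P=T@np.array(c['hand_eye']); cv2.imwrite('pics/'+f,cv2.resize(c['img'][:,:,::-1],(800,600),interpolation=cv2.INTER_CUBIC))
    np.savez('pics/'+f+'.npz',img=c['img'],K=c['K'],pose=P); print(c.keys(),o['time_s'],o['ee_pos'],o['eef_rot'],'cam',P[:3,3],P[:3,2],c['K'][0]); return dict(K=c['K'],pose=P)
def V(p,q):
    c,s=np.cos(p[2]),np.sin(p[2]); return np.array([p[0]+c*q[0]-s*q[1],p[1]+s*q[0]+c*q[1],q[2]])
def inv(p,w):
    c,s=np.cos(p[2]),np.sin(p[2]);d=w-np.r_[p[:2],0];return np.array([c*d[0]+s*d[1],-s*d[0]+c*d[1],d[2]])
E
python3 -c "
from h import *
wrist('w1.png')"
```

```text
dict_keys(['img', 'K', 'hand_eye']) 2.3 [0.49688111 0.15059381 0.29979413] [-3.14030852e+00  4.76331644e-04  1.54608228e+00] cam [0.49880644 0.21532162 0.45404484] [0.00656857 0.22557183 0.9742044 ] [300.52836683   0.         254.08031212]
```

View pics/w1.png

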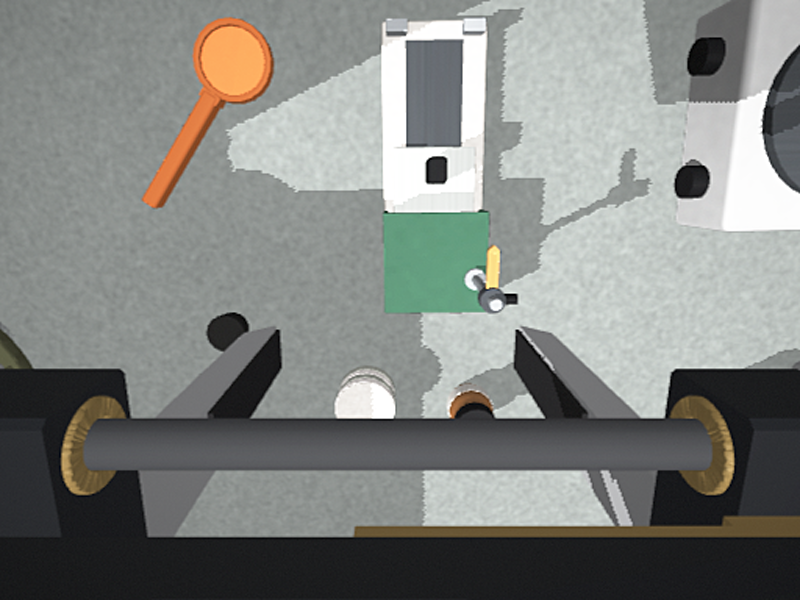

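Wrist view: grip top at (437,171), pointer tip at (493,246), post foot at (475,280), hood front edge at y=212 and rear edge at y=312. The viewer is clear of other objects.

Run:
```python
from h import *
from scipy.optimize import least_squares
T=ld('top0.png');S=ld('scene0.png');W=ld('w1.png')
w=lambda x,y:(W,(x+.5)*.64-.5,(y+.5)*.64-.5)
sa=lambda x,y:(S,x/5-.4+270,y/5-.4+145)
ta=lambda x,y:(T,x/10-.45+155,y/10-.45+145)
obs=[((-.045,.125,.018),w(384,22)),((.045,.125,.018),w(487,18)),((.034,-.085,.053),w(475,280)),((.034,-.085,.145),w(494,301))]
edge=[((-.045,.05,.018),w(384,120),(1,0)),((.045,.05,.018),w(486,120),(1,0)),((0,-.028,.053),w(437,212),(0,1)),((0,-.116,.053),w(437,312),(0,1))]
f=lambda p:np.concatenate([proj(o[0],V(p,q))-o[1:] for q,o in obs]+[[np.dot(proj(o[0],V(p,q))-o[1:],n)] for q,o,n in edge])
r=least_squares(f,[.53,.22,0],loss='soft_l1');p=r.x;print(p,np.round(f(p),1));np.save('viewer.npy',p)
for z in(.060,.064): x=atz(*w(437,171),z);print('grip',z,x,inv(p,x))
x=tri(w(493,246),sa(195,75),ta(490,143));print('ptip',x,inv(p,x),[np.round(proj(o[0],x)-o[1:],1) for o in(w(493,246),sa(195,75),ta(490,143))])
for z in (.1,.11,.12,.13): print(z,inv(p,atz(*w(493,246),z)))
```

```text
[ 0.5312304   0.22037569 -0.02522556] [-0.8  0.7  1.7  3.2 -0.7 -2.5  0.8  0.8 -0.4 -0.1 -1.5 -1. ]
grip 0.06 [0.53092837 0.22375352 0.06      ] [-0.00038713  0.00336913  0.06      ]
grip 0.064 [0.5306023  0.22366792 0.064     ] [-0.00071094  0.00327534  0.064     ]
ptip [0.56320963 0.17205063 0.12877902] [ 0.03318796 -0.04750309  0.12877902] [array([-0.7, -1.2]), array([-0.3, -0. ]), array([ 0.2, -0.4])]
0.1 [ 0.03982328 -0.05255076  0.1       ]
0.11 [ 0.03778655 -0.05123227  0.11      ]
0.12 [ 0.03574982 -0.04991378  0.12      ]
0.13 [ 0.03371309 -0.04859529  0.13      ]
```

Request:
apply_moves:
  deltas:
    - [0, 1.7, 3.8, 0, 0, 0, 0.01]
    - [0, 1.7, 3.8, -1, 0, 0, 0]
    - [0, 0, 0, -4, 0, 0, 0]
    - [0, 0, 0, -4, 0, 0, 0]
    - [0, 0, 0, -4, 0, 0, 0]
    - [0, 0, 0, -4, 0, 0, 0]
    - [0, 0, 0, -2, 0, 0, 0]
    - [0, 0, 0, 0, 0, 0, 0]
    - [0, 0, 0, 0, 0, 0, 0]

```text
time_s: 3.25
ee_pos: [0.5315, 0.2255, 0.1116]
eef_rot: [3.141, -0.0, 1.554]
force: [0.5, 0.8, 0.4]
grip_width: 0.094
grip_force: 0.0
```

Request:
apply_moves:
  deltas:
    - [0, 0, 0, -2, 0, 0, 0]
    - [0, 0, 0, -2, 0, 0, 0]
    - [0, 0, 0, -1.6, 0, 0, 0]
    - [0, 0, 0, 0, 0, 0, 0]
    - [255, 0, 0, 0, 0, 0, 0]
    - [255, 0, 0, 0, 0, 0, 0]
    - [255, 0, 0, 0, 0, 0, 0]
    - [255, 0, 0, 0, 0, 0, 0]
    - [255, 0, 0, 0, 0, 0, 0]
    - [255, 0, 0, 0, 0, 0, 0]
  grip_force: 15

```text
time_s: 4.25
ee_pos: [0.5311, 0.2263, 0.0546]
eef_rot: [3.141, -0.0, 1.555]
force: [0.1, 0.2, 1.3]
grip_width: 0.0494
grip_force: 0.0
```

Request:
apply_moves:
  deltas:
    - [255, 0, 0, 0, 0, 0, 0]
    - [255, 0, 0, 0, 0, 0, 0]
    - [255, 0, 0, 0, 0, 0, 0]
    - [255, 0, 0, 0, 0, 0, 0]
    - [255, 0, 0, 0, 0, 0, 0]
    - [255, 0, 0, 0, 0, 0, 0]

```text
time_s: 4.85
ee_pos: [0.5306, 0.2263, 0.0544]
eef_rot: [-3.141, 0.0, 1.555]
force: [-4.6, 0.7, 2.2]
grip_width: 0.0158
grip_force: 15.0
```

Request:
apply_moves:
  deltas:
    - [255, 0.02, 1, 0, 0, 0, 0]
    - [255, 0.02, 1, 0, 0, 0, 0]
    - [255, 0.02, 1, 0, 0, 0, 0]
    - [255, 0.02, 1, 0, 0, 0, 0]
    - [255, 0.02, 1, 0, 0, 0, 0]
    - [255, 0.02, 1, 0, 0, 0, 0]
    - [255, 0, 0, 0, 0, 0, 0]

```text
time_s: 5.55
ee_pos: [0.5316, 0.2874, 0.0544]
eef_rot: [-3.14, -0.0, 1.556]
force: [-8.1, 2.2, 3.9]
grip_width: 0.0159
grip_force: 15.0
```

Request:
apply_moves:
  deltas:
    - [255, -0.1, 0.5, 0, 0, 0, 0]
    - [255, -0.1, 0.5, 0, 0, 0, 0]
    - [255, 0, 0.5, 0, 0, 0, 0]
    - [255, 0, 0.4, 0, 0, 0, 0]
    - [255, 0, 0.3, 0, 0, 0, 0]
    - [255, 0, 0.2, 0, 0, 0, 0]
    - [255, 0, 0, 0, 0, 0, 0]

```text
time_s: 6.25
ee_pos: [0.5316, 0.3104, 0.0545]
eef_rot: [3.138, -0.001, 1.555]
force: [10.3, 0.9, -4.4]
grip_width: 0.016
grip_force: 15.0
```

Request:
apply_moves:
  deltas:
    - [255, 0.11, 0.15, 0, 0, 0, 0]
    - [255, 0, 0.15, 0, 0, 0, 0]
    - [255, 0, 0.15, 0, 0, 0, 0]
    - [255, 0, 0.15, 0, 0, 0, 0]
    - [255, 0, 0, 0, 0, 0, 0]

```text
time_s: 6.75
ee_pos: [0.5318, 0.3155, 0.0544]
eef_rot: [3.141, 0.001, 1.555]
force: [4.8, -8.3, -0.6]
grip_width: 0.016
grip_force: 15.0
```

Request:
apply_moves:
  deltas:
    - [255, 0.05, 0.15, 0, 0, 0, 0]
    - [255, 0, 0, 0, 0, 0, 0]
    - [255, 0, 0, 0, 0, 0, 0]

```text
time_s: 7.05
ee_pos: [0.5319, 0.3161, 0.0543]
eef_rot: [-3.141, 0.003, 1.554]
force: [0.2, -15.1, 3.9]
grip_width: 0.016
grip_force: 15.0
```

Request:
apply_moves:
  deltas:
    - [255, 0, -0.25, 0, 0, 0, 0]
    - [255, 0, 0, 0, 0, 0, 0]
    - [0, 0, 0, 0, 0, 0, 0]
    - [0, 0, 0, 0, 0, 0, 0]
    - [0, 0, 0, 0, 0, 0, 0]
    - [0, 0, 0, 0, 0, 0, 0]
    - [0, 0, 0, 0, 0, 0, 0]
    - [0, 0, 0, 2, 0, 0, 0]
    - [0, 0, 0, 4, 0, 0, 0]
    - [0, 0, 0, 4, 0, 0, 0]

```text
time_s: 8.05
ee_pos: [0.5315, 0.3151, 0.1553]
eef_rot: [-3.14, 0.001, 1.555]
force: [0.1, 0.1, -0.1]
grip_width: 0.0767
grip_force: 0.0
```

Request:
apply_moves:
  deltas:
    - [0, 0, 0, 4, 0, 0, 0]
    - [0, 0, 0, 2, 0, 0, 0]
    - [0, 0, -4, 0, 0, 0, 0]
    - [0, 0, -4, 0, 0, 0, 0]
    - [0, 0, -3.5, 0, 0, 0, 0]
    - [0, 0, 0, 0, 0, 0, 0]
    - [0, 0, 0, 0, 0, 0, 0]

```text
time_s: 8.75
ee_pos: [0.532, 0.2, 0.2147]
eef_rot: [3.141, -0.0, 1.553]
force: [0.1, 0.3, -0.4]
grip_width: 0.0938
grip_force: 0.0
```

```bash
python3 -c "
from h import *
wrist('w2.png')"
```

```text
dict_keys(['img', 'K', 'hand_eye']) 8.75 [0.53201628 0.19996142 0.21474304] [ 3.14116525e+00 -3.58920960e-04  1.55348985e+00] cam [0.53319289 0.26457659 0.36904821] [0.00320975 0.22483203 0.97439225] [300.52836683   0.         254.08031212]
```

Request:
apply_moves:
  deltas:
    - [0, 0, -4, 0, 0, 0, 0]
    - [0, 0, -4, 0, 0, 0, 0]
    - [0, 0, -4, 0, 0, 0, 0]
    - [0, 0, -2, 0, 0, 0, 0]
    - [0, 0, 0, 0, 0, 0, 0]
    - [0, 0, 0, 0, 0, 0, 0]

```text
time_s: 9.4
ee_pos: [0.532, 0.0613, 0.2144]
eef_rot: [-3.142, -0.0, 1.555]
force: [0.4, -0.3, 0.4]
grip_width: 0.0939
grip_force: 0.0
```

```bash
python3 -c "
from h import *
wrist('w3.png')"
```

```text
dict_keys(['img', 'K', 'hand_eye']) 9.4 [0.53201865 0.06129681 0.21438713] [-3.14151070e+00 -2.61712247e-04  1.55523869e+00] cam [0.53316037 0.12592753 0.368686  ] [0.00331272 0.22492474 0.97437051] [300.52836683   0.         254.08031212]
```

View pics/w2.png

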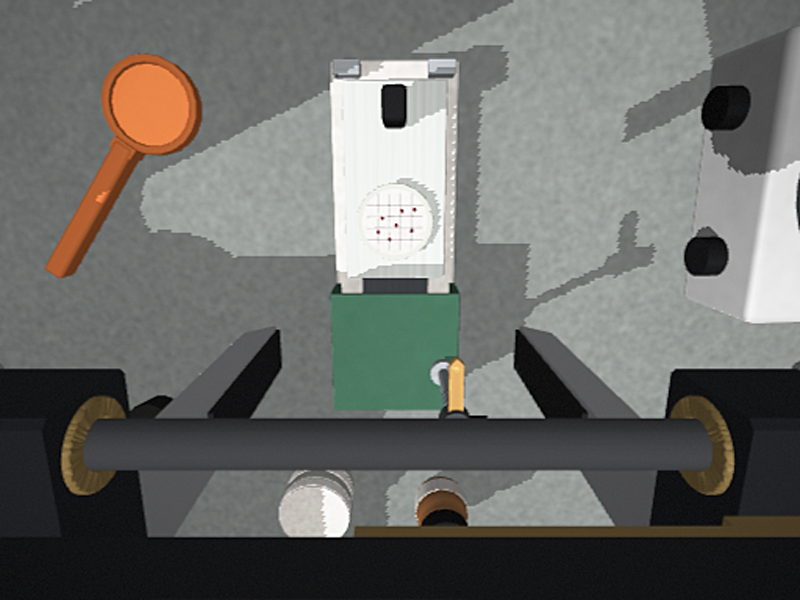

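View pics/w3.png

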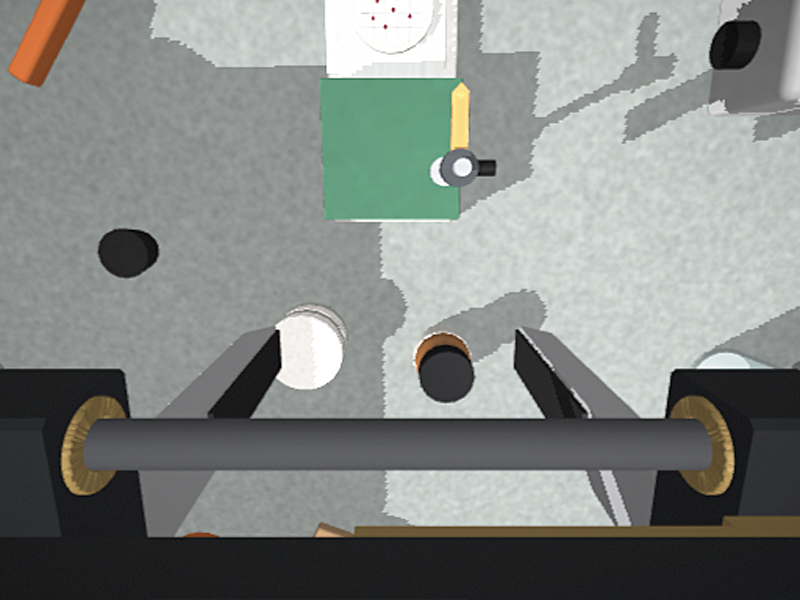

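w2 shows the slide fully out against the stop blocks, with the dish centred at (396,220), the grip at (394,105) and the pointer tip at (457,360). In w3 the pointer tip is at (460,83).

Run:
```python
from h import *
p=np.load('viewer.npy');A=ld('w2.png');B=ld('w3.png');S=ld('scene0.png');T=ld('top0.png');W=ld('w1.png')
w=lambda C,x,y:(C,(x+.5)*.64-.5,(y+.5)*.64-.5)
o=[w(A,457,361),w(B,460,83)]
x=tri(*o);print('tip',x,[np.round(proj(k[0],x)-k[1:],2) for k in o])
o+=[w(W,493,246)];x=tri(*o);print('tip3',x,[np.round(proj(k[0],x)-k[1:],2) for k in o])
# post-foot check: z should be .053
print('foot A/B',tri(w(A,441,374),w(B,443,171)), 'hood corner L',tri(w(A,331,293),w(B,321,78)),'R',tri(w(A,460,293),w(B,459,78)))
d=atz(*w(A,396,219.5),.0315);g=atz(*w(A,394,104),.063);print('dish',d,inv(p,d),'grip',g,'dir',g[:2]-d[:2],np.hypot(*(g[:2]-d[:2])))
d2=[atz(*w(A,359,219),.0315),atz(*w(A,433,219),.0315)];print(d2)
```

```text
tip [0.56352982 0.17113706 0.13228607] [array([-0.25, -0.01]), array([ 0.29, -0.01])]
tip3 [0.56345469 0.17116661 0.13217212] [array([-0.36, -0.09]), array([ 0.16, -0.02]), array([0.17, 0.07])]
foot A/B [0.56221362 0.13293206 0.05971311] hood corner L [0.4862019  0.1909296  0.05120938] R [0.57427941 0.18950599 0.0518235 ]
dish [0.53208539 0.23929368 0.0315    ] [0.00037755 0.01893353 0.0315    ] grip [0.53223034 0.31178389 0.063     ] dir [0.00014495 0.07249021] 0.07249035758650751
[array([0.50573955, 0.24010792, 0.0315    ]), array([0.55844699, 0.2391854 , 0.0315    ])]
```

Request:
apply_moves:
  deltas:
    - [0, -0.1, -2, 0.4, 0, 0, -0.14]
    - [0, -0.1, -2, 0.4, 0, 0, -0.14]
    - [0, -0.1, -2, 0.4, 0, 0, -0.14]
    - [0, -0.1, -2, 0.4, 0, 0, -0.14]
    - [0, -0.1, -2, 0.4, 0, 0, -0.14]
    - [0, -0.1, -2, 0.4, 0, 0, -0.14]
    - [0, -0.1, -2, 0.4, 0, 0, -0.14]
    - [0, -0.1, -2, 0.4, 0, 0, -0.14]
    - [0, -0.1, -2, 0.4, 0, 0, -0.14]
    - [0, -0.1, -2, 0, 0, 0, -0.14]

```text
time_s: 10.45
ee_pos: [0.5226, -0.1391, 0.2509]
eef_rot: [3.141, -0.001, 0.151]
force: [0.0, 0.4, 0.7]
grip_width: 0.0941
grip_force: 0.0
```

Request:
apply_moves:
  deltas:
    - [0, -0.1, -2.3, 0, 0, 0, -0.14]
    - [0, -0.1, -2.3, 0, 0, 0, -0.14]
    - [0, -0.1, -2.3, 0, 0, 0, -0.14]
    - [0, 0, -2.3, 0, 0, 0, -0.13]
    - [0, 0, 0, 0, 0, 0, 0]
    - [0, 0, 0, 0, 0, 0, 0]

```text
time_s: 11.05
ee_pos: [0.5194, -0.2306, 0.2502]
eef_rot: [-3.141, 0.0, -0.392]
force: [-0.6, 0.6, -1.0]
grip_width: 0.0938
grip_force: 0.0
```

Run:
```python
from h import *
wrist('w4.png');print(ctrl.get_obs()['qpos'])
w=lambda C,x,y:(C,(x+.5)*.64-.5,(y+.5)*.64-.5)
print('post top',tri(w(ld('w1.png'),495,304),w(ld('w3.png'),462,167)))
```

```text
dict_keys(['img', 'K', 'hand_eye']) 11.05 [ 0.5193748  -0.23058135  0.25017687] [-3.14129725e+00  4.81420983e-04 -3.91790818e-01] cam [ 0.57969725 -0.25591116  0.40442736] [ 0.20894866 -0.08767224  0.97398872] [300.52836683   0.         254.08031212]
[-4.82020289e-01  3.26391511e-01  1.43990611e+00  2.55392797e-04
  1.37557198e+00  1.48002712e+00]
post top [0.56343578 0.13271314 0.14254764]
```

View pics/w4.png

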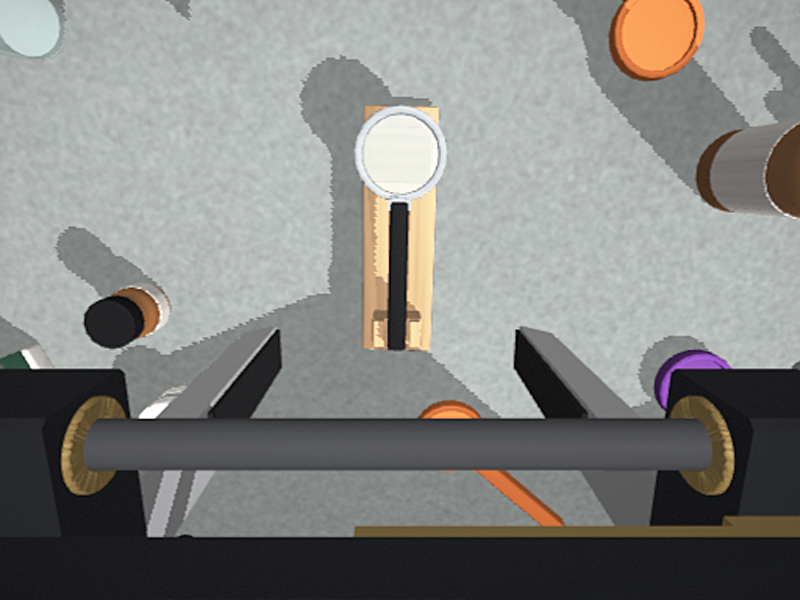

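w4: lens ring at (401,153), handle running from (400,203) to (397,350), almost in line with the jaws.

Run:
```python
from h import *
A=ld('w4.png')
w=lambda x,y:(A,(x+.5)*.64-.5,(y+.5)*.64-.5)
L=atz(*w(401,153),.051);a=atz(*w(400,203),.054);b=atz(*w(397,350),.054)
print(L,a,b,np.linalg.norm(a-b)); d=a-b;d/=np.linalg.norm(d);e=L-b;print('yaw',np.arctan2(d[1],d[0]),np.arctan2(e[1],e[0]))
print('H from lens',L-.085*d,'from b',b+.065*d,'from a',a-.052*d)
```

```text
[ 0.59783176 -0.26584018  0.051     ] [ 0.56534463 -0.25166637  0.054     ] [ 0.46074683 -0.20603513  0.054     ] 0.11411796107618781
yaw -0.41136437974768114 -0.4113715241409928
H from lens [ 0.51992279 -0.23185206  0.051     ] from b [ 0.52032428 -0.23202605  0.054     ] from a [ 0.51768267 -0.23087363  0.054     ]
```

Request:
apply_moves:
  deltas:
    - [0, 0.04, -0.12, -4, 0, 0, -0.019]
    - [0, 0, 0, -4, 0, 0, 0]
    - [0, 0, 0, -4, 0, 0, 0]
    - [0, 0, 0, -3, 0, 0, 0]
    - [0, 0, 0, -2, 0, 0, 0]
    - [0, 0, 0, -1.9, 0, 0, 0]
    - [0, 0, 0, -1, 0, 0, 0]
    - [0, 0, 0, 0, 0, 0, 0]
    - [0, 0, 0, 0, 0, 0, 0]

```text
time_s: 12.0
ee_pos: [0.5198, -0.2326, 0.0523]
eef_rot: [-3.142, -0.001, -0.413]
force: [0.6, 0.6, 0.1]
grip_width: 0.0939
grip_force: 0.0
```

Request:
apply_moves:
  deltas:
    - [255, 0, 0, 0, 0, 0, 0]
    - [255, 0, 0, 0, 0, 0, 0]
    - [255, 0, 0, 0, 0, 0, 0]
    - [255, 0, 0, 0, 0, 0, 0]
    - [255, 0, 0, 0, 0, 0, 0]
    - [255, 0, 0, 0, 0, 0, 0]
    - [255, 0, 0, 0, 0, 0, 0]
    - [255, 0, 0, 0, 0, 0, 0]
    - [255, 0, 0, 0, 0, 0, 0]
    - [255, 0, 0, 0, 0, 0, 0]
  grip_force: 20

```text
time_s: 13.0
ee_pos: [0.5193, -0.2329, 0.0514]
eef_rot: [-3.142, 0.0, -0.414]
force: [0.0, -0.0, 0.4]
grip_width: 0.0174
grip_force: 0.2
```

Request:
apply_moves:
  deltas:
    - [255, 0, 0, 0, 0, 0, 0]
    - [255, 0, 0, 0, 0, 0, 0]
    - [255, 0, 0, 0, 0, 0, 0]
  grip_force: 30

```text
time_s: 13.3
ee_pos: [0.5193, -0.2329, 0.0514]
eef_rot: [-3.142, -0.0, -0.414]
force: [0.4, -0.2, 0.2]
grip_width: 0.0146
grip_force: 30.0
```

Request:
apply_moves:
  deltas:
    - [255, 0, 0, 1, 0, 0, 0]
    - [255, 0, 0, 1, 0, 0, 0]
    - [255, 0, 0, 2, 0, 0, 0]
    - [255, 0, 0, 3, 0, 0, 0]
    - [255, 0, 0, 3, 0, 0, 0]
    - [255, 0, 0, 3, 0, 0, 0]
    - [255, 0, 0, 3, 0, 0, 0]
    - [255, 0, 0, 3, 0, 0, 0]
    - [255, 0, 0, 1, 0, 0, 0]
    - [255, 0, 0, 0, 0, 0, 0]

```text
time_s: 14.3
ee_pos: [0.5195, -0.2331, 0.2528]
eef_rot: [3.141, -0.003, -0.414]
force: [-0.5, 0.4, -1.7]
grip_width: 0.0144
grip_force: 30.0
```

Request:
apply_moves:
  deltas:
    - [255, -0.3, 1, 0, 0, 0, 0.01]
    - [255, -0.3, 2, 0, 0, 0, 0.02]
    - [255, -0.4, 2.4, 0, 0, 0, 0.02]
    - [255, -0.4, 2.4, 0, 0, 0, 0.02]
    - [255, -0.4, 2.4, 0, 0, 0, 0.02]
    - [255, -0.4, 2.4, 0, 0, 0, 0.02]
    - [255, -0.4, 2.4, 0, 0, 0, 0.02]
    - [255, -0.4, 2.4, 0, 0, 0, 0.02]
    - [255, -0.4, 2.4, 0, 0, 0, 0.02]
    - [255, -0.4, 2.4, 0, 0, 0, 0.02]

```text
time_s: 15.3
ee_pos: [0.4801, -0.0095, 0.2498]
eef_rot: [3.141, 0.003, -0.223]
force: [-0.1, -0.2, -0.8]
grip_width: 0.0147
grip_force: 30.0
```

Request:
apply_moves:
  deltas:
    - [255, -0.4, 2.4, 0, 0, 0, 0.02]
    - [255, -0.4, 2.4, 0, 0, 0, 0.02]
    - [255, -0.4, 2.4, 0, 0, 0, 0.02]
    - [255, -0.4, 2.4, 0, 0, 0, 0.02]
    - [255, -0.4, 2.4, 0, 0, 0, 0.02]
    - [255, -0.4, 2.4, 0, 0, 0, 0.02]
    - [255, -0.4, 2.4, 0, 0, 0, 0.02]
    - [255, -0.4, 2.4, 0, 0, 0, 0.02]
    - [255, -0.2, 2, 0, 0, 0, 0.02]
    - [255, 0, 1.5, 0, 0, 0, 0.02]

```text
time_s: 16.3
ee_pos: [0.4461, 0.2173, 0.25]
eef_rot: [3.141, 0.002, -0.022]
force: [-0.6, -0.3, -0.8]
grip_width: 0.0149
grip_force: 30.0
```

Request:
apply_moves:
  deltas:
    - [255, 0, 1, 0, 0, 0, 0.015]
    - [255, 0, 0, 0, 0, 0, 0]
    - [255, 0, 0, 0, 0, 0, 0]
    - [255, 0, 0, 0, 0, 0, 0]

```text
time_s: 16.7
ee_pos: [0.4474, 0.2254, 0.2514]
eef_rot: [3.141, 0.0, -0.01]
force: [0.1, -0.2, -1.2]
grip_width: 0.0146
grip_force: 30.0
```

Request:
apply_moves:
  deltas:
    - [255, 0, 1.3, 0, 0, 0, 0]
    - [255, 0, 0, -1.5, 0, 0, 0]
    - [255, 0, 0, -2, 0, 0, 0]
    - [255, 0, 0, -2, 0, 0, 0]
    - [255, 0, 0, -2, 0, 0, 0]
    - [255, 0, 0, -2, 0, 0, 0]
    - [255, 0, 0, -1.2, 0, 0, 0]
    - [255, 0, 0, -0.6, 0, 0, 0]
    - [255, 0, 0, 0, 0, 0, 0]
    - [255, 0, 0, 0, 0, 0, 0]

```text
time_s: 17.7
ee_pos: [0.4476, 0.2393, 0.1392]
eef_rot: [-3.141, -0.001, -0.009]
force: [-0.9, -0.2, -0.3]
grip_width: 0.0146
grip_force: 30.0
```

Run:
```python
from h import *
A=wrist('w5.png');c=snap('scene','s5.png');t=snap('top','t5.png')
m=np.zeros((600,800,3),np.uint8)
a=cv2.imread('pics/w5.png');cv2.imwrite('pics/w5.png',a)
for L in [(.532,.239,.137)]: print(proj(c,L),proj(t,L),proj(A,L)/.64)
u,v=map(int,proj(c,(.54,.22,.12)));x=c['img'][v-35:v+35,u-40:u+40,::-1]
m[:350,:400]=cv2.resize(x,(400,350),interpolation=cv2.INTER_CUBIC);print('scene off',u-40,v-35)
m[:300,400:]=cv2.resize(a,(400,300))
u,v=map(int,proj(t,(.53,.22,.12)));x=t['img'][v-25:v+25,u-40:u+40,::-1]
m[350:600,:400]=cv2.resize(x,(400,250),interpolation=cv2.INTER_CUBIC);print('top off',u-40,v-25)
m[300:600,400:]=a[0:300,200:600]
cv2.imwrite('pics/m5.png',m)
```

```text
dict_keys(['img', 'K', 'hand_eye']) 17.7 [0.44760791 0.23929124 0.13918185] [-3.14115303e+00 -9.37160069e-04 -9.27255443e-03] cam [0.51266291 0.23821458 0.29352461] [ 0.22484093 -0.00341858  0.97438949] [300.52836683   0.         254.08031212]
[313.87417381 144.76199607] [184.42067042 165.85789031] [394.59776151 119.91056035]
scene off 271 117
top off 150 142
```

View pics/m5.png

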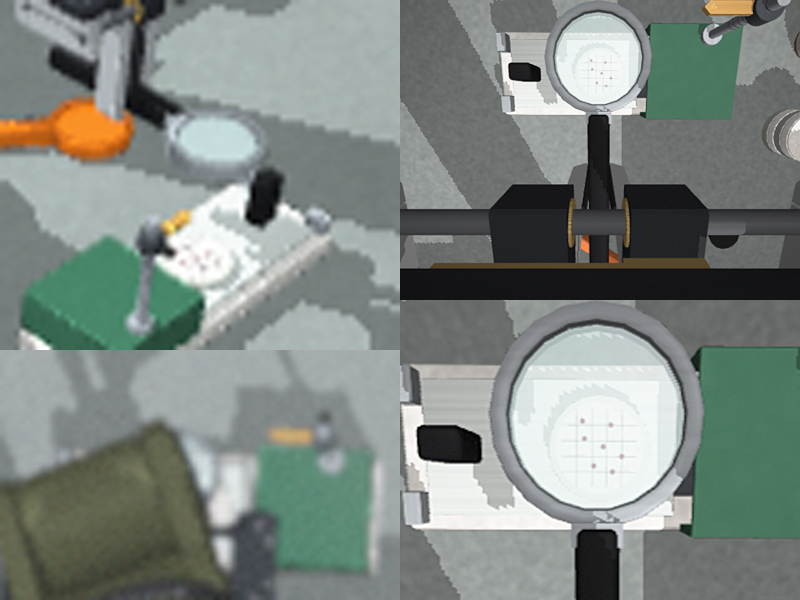

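The lens is above the dish. In w5 the ring centre is about (399,112) and the dish centre about (400,143). In the scene crop the ring is at (217,140) and the pointer tip at (188,214).

Run:
```python
from h import *
A=ld('w5.png');S=ld('s5.png');B=ld('w2.png');C=ld('w3.png')
w=lambda D,x,y:(D,(x+.5)*.64-.5,(y+.5)*.64-.5)
s=lambda x,y:(S,(x+.5)/5-.5+271,(y+.5)/5-.5+117)
for z in(.1325,.137):print('lens',atz(*w(A,399,112),z))
print('dish',atz(*w(A,400,143),.0315))
L=tri(w(A,399,112),s(217,140));P=tri(w(B,457,361),w(C,460,83),s(188,214))
print('L tri',L,'P tri',P)
# heights in the scene view, given known horizontal positions
for n,o,q in[('L',s(217,140),(.532,.239)),('P',s(188,214),(.5635,.171)),('knob',s(153,238),(.5633,.1327))]:
    zs=np.linspace(.1,.16,601);e=[np.linalg.norm(proj(S,(*q,z))-o[1:]) for z in zs];print(n,zs[np.argmin(e)],min(e))
```

```text
lens [0.53505092 0.23766338 0.1325    ]
lens [0.53442527 0.23767878 0.137     ]
dish [0.53348426 0.23691796 0.0315    ]
L tri [0.53380133 0.23747496 0.13946542] P tri [0.56371215 0.17089093 0.13076301]
L 0.1378 0.0994029679139748
P 0.1302 0.007979573167563883
knob 0.1323 0.5268599644537236
```

Request:
apply_moves:
  deltas:
    - [255, -0.05, -0.07, -0.15, 0, 0, 0]
    - [255, 0, 0, 0, 0, 0, 0]
    - [255, 0, 0, 0, 0, 0, 0]
    - [255, 0, 0, 0, 0, 0, 0]
    - [255, 0, 0, 0, 0, 0, 0]
    - [255, 0, 0, 0, 0, 0, 0]

```text
time_s: 18.45
ee_pos: [0.4468, 0.2384, 0.137]
eef_rot: [-3.142, 0.0, -0.009]
force: [0.2, -0.3, -1.0]
grip_width: 0.0148
grip_force: 30.0
```

```bash
python3 -c "
from station import ctrl
o=ctrl.get_obs();print(o['ee_pos'],o['eef_rot'],o['joint_vel'].round(3),o['grip_width']);print(ctrl.hand_in())"
```

```text
[0.44675537 0.23838582 0.13695317] [-3.14156981e+00  2.30618177e-05 -9.20870152e-03] [-0.     0.001 -0.002 -0.002  0.001 -0.   ] 0.014817424323122797
the job is handed in; nothing more can be done
None
```

I handed the job in at 18.5 s: the slide is out at its end stop, and the gripper is holding the lens level over the dish, centred to within about 2 mm, at about 131 mm (my estimate of the pointer height, good to roughly 2 mm); no verdict was returned.

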